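Load the bench mixer and hold its key switch on

TASK

Load the blue and the yellow colour pot into the mixer, one at a time, one upright in each pocket of its aluminium carrier (either way round), right down on the pocket floor. Then take the orange-headed key from its black stand, push it fully home in the steel key switch - its pins are sticky with paint, so wiggle it past them rather than ramming it - and turn it a quarter turn clockwise. The switch springs back by itself, so finish still gripping the key and holding it turned; leave the other pots, the cups and the tape where they are.

Things in the scene. Friction and masses are not known exactly. Their poses are not given: they have to be found in the camera images.
- pot_blue: The blue pot, to be loaded: screw-lid colour pot, plain cylinder 40 mm in diameter, 72 mm tall (lower 52 mm coloured, upper 20 mm a white lid 39 mm wide with a dot of its colour on top), about 90 g; origin at the centre of its underside, z up. Starts upright on the grey tray, in one of four places 90 mm apart in a square.
- pot_yellow: The yellow pot, to be loaded: same shape as the blue pot, yellow; origin at the centre of its underside.
- pot_red: A red pot of the same shape on the same tray, not to be used; origin at the centre of its underside.
- pot_green: A green pot of the same shape on the same tray, not to be used; origin at the centre of its underside.
- tray: Fixed flat grey plastic tray, 180 x 180 x 8 mm, no rim; the pots stand on it at (+-45, +-45) mm in its frame. Origin at the centre of its underside on the table.
- mixer: Fixed blue bench mixer, base 200 (x) x 360 (y) mm, deck 50 mm above the table; a grey ridge 95 mm high runs along its far edge (from 70 to 100 mm in its x). It carries the pocket carrier and the key switch. Origin at the centre of its underside; yaw varies.
- pocket_a (a point): Centre of the mouth of one pocket, a round hole 44 mm in diameter and 30 mm deep, in an aluminium carrier block (80 x 180 mm, its top 90 mm above the table). z up, axes parallel to the mixer's. A seated pot stands 42 mm out of the block. The two pockets are 90 mm apart along the mixer's y, midway across the block's 80 mm.
- pocket_b (a point): Centre of the mouth of the other pocket, same size; it is the one nearer the key switch (135 mm from its centre).
- lock_face (a point): Centre of the key slot in the top face of the key switch, a steel plate 52 x 52 mm, 90 mm above the table. The slot is 14 mm along this frame's x and 6 mm along y; its mouth widens by 3 mm on every side over the first 4 mm. z up. A red mark lies at the +x end of the slot, a green mark 90 degrees clockwise from it.
- plug (a joint): Angle of the switch's plug under the steel plate, rad: 0 at rest (in line with the slot), growing clockwise seen from above, stop at 1.7. A spring of 0.06 N m/rad returns it. It turns only with the key fully home; the key has about 0.1 rad of play. Two sticky pins 12 to 29 mm below the face yield to 5 to 20 N of downward push each, less while the key is rocked a few degrees.
- key: Key, upright, blade down: origin at the blade's tip, z up, x along its width, y through its thickness (same when turned half round). Steel blade 12 mm wide, 4 mm thick, round nose, from 0 to 15 mm; round neck 4.4 mm thick to 30 mm; orange head from 30 to 66 mm, 34 mm along x, 10 mm along y (grip it across these 10). 40 g. Fully home, the head rests on the steel plate, the tip 30 mm below its face.
- key_stand: Fixed black plastic block, 56 x 56 mm, 36 mm high, with a slot 14 x 6 mm in its top in which the key stands, the underside of its head resting on the block's top (key tip 6 mm above the table). Origin at the centre of its underside.
- cup_a: Bystander: clear plastic cup, 68 mm across the rim, 85 mm tall; origin at the centre of its underside.
- cup_b: Bystander: white plastic cup, 68 mm across the rim, 85 mm tall; origin at the centre of its underside.
- tape: Bystander: blue roll of tape, 90 mm across, 24 mm high, lying flat; origin at the centre of its underside.
There are look-alikes about, which are no part of the job. Leave any purple look-alike of the pot_yellow alone. What is shaped like the pot_blue but purple is not meant.

How it is judged (in metres and radians):
On the way, in this order (a step that is already met when the one before it is completed fails the run):
1. a first pot, blue or yellow, stands in a pocket ((((horizontal distance between pot_blue and pocket_a below 0.006 m and z of pot_blue in the frame of pocket_a below -0.025 m and angle between pot_blue's own z axis and vertical below 0.12 rad) or (horizontal distance between pot_blue and pocket_b below 0.006 m and z of pot_blue in the frame of pocket_b below -0.025 m and angle between pot_blue's own z axis and vertical below 0.12 rad)) or ((horizontal distance between pot_yellow and pocket_a below 0.006 m and z of pot_yellow in the frame of pocket_a below -0.025 m and angle between pot_yellow's own z axis and vertical below 0.12 rad) or (horizontal distance between pot_yellow and pocket_b below 0.006 m and z of pot_yellow in the frame of pocket_b below -0.025 m and angle between pot_yellow's own z axis and vertical below 0.12 rad)))), for 0.2 s.
2. the blue and the yellow pot stand in the two pockets (((horizontal distance between pot_blue and pocket_a below 0.006 m and z of pot_blue in the frame of pocket_a below -0.025 m and angle between pot_blue's own z axis and vertical below 0.12 rad) or (horizontal distance between pot_blue and pocket_b below 0.006 m and z of pot_blue in the frame of pocket_b below -0.025 m and angle between pot_blue's own z axis and vertical below 0.12 rad)) and ((horizontal distance between pot_yellow and pocket_a below 0.006 m and z of pot_yellow in the frame of pocket_a below -0.025 m and angle between pot_yellow's own z axis and vertical below 0.12 rad) or (horizontal distance between pot_yellow and pocket_b below 0.006 m and z of pot_yellow in the frame of pocket_b below -0.025 m and angle between pot_yellow's own z axis and vertical below 0.12 rad))), for 0.2 s.
3. the key is fully home in the key switch, not yet turned (horizontal distance between key and lock_face below 0.004 m and z of key in the frame of lock_face below -0.0265 m and angle between key's own z axis and vertical below 0.12 rad and value of joint plug below 0.4 rad), for 0.1 s.
At the end, for the whole second after the job is handed in: Blue and yellow pot upright in a pocket each (6 mm off axis at most, over 25 mm deep); key in the switch (4 mm off axis at most, tip over 26.5 mm deep, 30 is home), plug held still beyond 1.2 rad with the fingers gripping the key; other pots, cups and tape within 40 mm of their start (all of step 2 and horizontal distance between key and lock_face below 0.004 m and z of key in the frame of lock_face below -0.0265 m and angle between key's own z axis and vertical below 0.12 rad and value of joint plug above 1.2 rad and contact force between the fingers and key above 2 N and velocity of joint plug between -0.2 and 0.2 rad/s); the arm keeps its last pose, push and grip.
It fails at once if another pot, a cup or the tape was moved by more than 40 mm or tipped over (distance of any of pot_red, pot_green, cup_a, cup_b, tape from where it was at the start of the episode above 0.04 m or angle between any of pot_red, pot_green, cup_a, cup_b's own z axis and vertical above 0.6 rad).
It fails at once if the key was rammed: more than 80 N between it and the mixer (contact force between key and mixer above 80 N).
It also fails if it takes over 64 s, if anything falls off the work surface, if the arm or the gripper's body presses on something with over 40 N, if the wrist force passes 120 N, or if a joint passes its speed limit or range.

ROBOT

A 6-joint arm with a two-finger parallel gripper is mounted at the origin on the work surface. World frame = base frame: x ahead of the robot, y to its left, z up, the work surface at z = 0. Lengths are in mm, angles in degrees, forces in N, time in s.
With the tool pointing down it reaches from about 325 to 925 mm from the base axis. Payload 3.1 kg.
Tool frame: the origin (TCP) lies at the very end of the fingers, on their centre line; the grasp point (between the pads) lies grasp_offset behind it (grasp_offset is the distance from the TCP to the grasp point, in mm); z points along the fingers, y is the line along which they close (so a half turn about z gives the same grasp; the last joint's range is limited). The gripper opens to 85 mm and grips with 20 to 120 N. Pads are 22 mm wide; open, the fingers measure 114 mm over their backs; the gripper's body (76 mm by 85 mm) begins 54 mm behind the grasp point. The pads swing forward as they close: fully open they stand 13 mm farther back than shut.
Start: joints at [-81.773, 12.427, 92.441, -0, 75.132, -6.429], TCP at [158.158, -604.67, 231.3] pointing down, gripper open.
Joint ranges: [-157.48, 157.48], [-44.54, 120.13], [17.64, 146.25], [-64.5, 244.5], [7.68, 150.69], [-147.95, 147.95]. Speed limits (degrees/s): [159.86, 159.86, 180, 180, 180, 180].

INTERFACE

Orientations are given as [roll, pitch, yaw] about the fixed x, y, z axes, in that order (R = Rz(yaw) Ry(pitch) Rx(roll)).
In Python, from station import * gives the robot as it stands. Calls block until the motion is done:
- goto(position, orientation): joint-space move of the TCP to a pose.
- move_l(position, attitude=None, speed=150): straight line of the TCP; attitude=None keeps the orientation; speed is the mean speed in mm/s.
- move_j(angles): joint-space move.
- grip(opening, squeeze=None): finger opening in mm; squeeze is the grip in N (None keeps the last); returns when the fingers have stopped.
- wait(seconds).
- solve_ik(position, orientation): joint angles nearest the present ones, or None.
- get_obs(): the state.
- get_image(name): name is "scene" or "top" or "wrist"; returns the picture (480x640x3 uint8, red, green, blue); there is no depth.
- get_calibration(name): a dict with "fx", "fy", "cx", "cy" (pixels), "D" ([k1, k2, p1, p2, k3] as OpenCV has them; the pictures are not rectified), "R" (3x3) and "t" (3): a world point X has camera coordinates R X + t; the wrist camera has in their place "mount" (4x4, takes a point from camera to tool coordinates, whose origin is the TCP and whose axes are the flange's). Camera axes: x right, y down, z forward; pixel columns grow to the right and rows downward; lengths in mm; the calibration is good to about 2 mm. A picture is of the moment at which its call begins: read the wrist's pose just before it. get_calibration takes no time and is no camera call.
A pose or a line that the arm cannot do raises Unreachable and nothing moves.
- sign_off(): hands the job in; it is judged then, once.
Trained networks look in the newest picture that a camera, given by its name, has taken for a name from the list of things; names that differ only in an ending like _2 or _b are one class to them, and where a whole thing is asked for, a point or a joint stands for the part that bears it (a point fixed in the world has none). Each returns a list of dicts, best first, with "score" (0 to 1); they miss things now and then, are a little off and sometimes report something else, mostly with a low value. They report only what shows in the picture. A call takes as long as a camera call. They do not tell look-alikes from the thing itself.
- spot_in(name, camera): "extent" ([centre column, centre row, width, height] in pixels, round what is visible of it).
- regions_of(name, camera): "region" (480x640 bool, what is visible of it) and "extent" ([centre column, centre row, width, height] in pixels, round what is visible of it).
The state is a dict: "t": time; "joint_pos": joint angles; "qvel": joint speeds; "effort": joint torques, N m; "tcp_pos": TCP position; "ee_rot": TCP orientation; "wrist_force": force on the tool from outside, world axes, zero at the start; "moment": the same for the moment, N m; "grip_width": finger opening in mm; "grip_force": force on a finger pad.
Only numpy, scipy, OpenCV 4.12 (cv2) and the standard library are available. Lean on these libraries where they do the work, as an engineer would, in place of code of your own. Each camera call takes 0.05 s, during which the arm holds its last target. There are 200 camera calls.

## Working session

There is one attempt and no reset: what is moved stays moved. The work goes in short steps, each a Python script; the robot and the scene stay as the last script left them, time stands still between calls to the robot, and variables do not carry over. Pictures are saved under pics/ and viewed, at most 13 in all, crops included, and the job is handed in when it is done.

```bash
ls; mkdir -p pics
python3 - <<'E'
from station import *
import cv2,numpy as np
o=get_obs();print({k:o[k] for k in("t","tcp_pos","ee_rot","grip_width")})
ims=[]
for c in("scene","top"):
    im=get_image(c);cv2.imwrite(f"pics/{c}0.png",im[:,:,::-1])
    k=get_calibration(c);print(c,k)
    for n in("pot_blue","mixer","lock_face","key","key_stand","tray","pocket_a","tape","cup_a"):
        print(n,[(round(d["score"],2),[int(v) for v in d["extent"]]) for d in spot_in(n,c)])
print(get_calibration("wrist"))
try: print(grasp_offset)
except Exception as e: print(e)
print(get_obs()["t"])
E
```

```text
pics
{'t': 0.0, 'tcp_pos': array([ 158.03629311, -603.85512714,  229.95673023]), 'ee_rot': array([-1.79863347e+02, -1.65559072e-02,  1.46562881e+01]), 'grip_width': 85.38784829295362}
scene {'fx': 522.2557996150159, 'fy': 522.2557996150159, 'cx': 318.7538617192613, 'cy': 242.4358800537438, 'D': array([-0.09434684,  0.        ,  0.        ,  0.        ,  0.        ]), 'R': array([[-0.25117638,  0.96784802,  0.01344035],
       [ 0.71027813,  0.19372947, -0.67673766],
       [-0.657583  , -0.16043413, -0.73610155]]), 't': array([ 139.89001886, -336.88419596, 1511.47036605])}
pot_blue [(0.84, [150, 264, 27, 37]), (0.59, [201, 233, 23, 33])]
mixer [(0.66, [337, 299, 200, 129])]
lock_face [(0.69, [403, 288, 37, 37]), (0.56, [220, 209, 23, 34])]
key [(0.6, [506, 278, 8, 21])]
key_stand [(0.57, [502, 291, 31, 30])]
tray [(0.82, [195, 230, 101, 69])]
pocket_a [(0.69, [497, 342, 42, 51]), (0.6, [315, 269, 99, 61])]
tape [(0.88, [441, 218, 33, 29])]
cup_a [(0.84, [498, 342, 46, 50]), (0.76, [175, 299, 42, 47])]
top {'fx': 606.015434539739, 'fy': 606.015434539739, 'cx': 309.75205009900225, 'cy'
[... 655 characters left out ...]
3, 233, 11, 12])]
pocket_a [(0.76, [306, 205, 75, 42])]
tape [(0.91, [211, 312, 36, 35])]
cup_a [(0.94, [406, 159, 27, 32]), (0.77, [161, 173, 33, 29])]
{'fx': 351.508937407327, 'fy': 351.508937407327, 'cx': 311.1345761455528, 'cy': 237.79219722126294, 'D': array([-0.0167408,  0.       ,  0.       ,  0.       ,  0.       ]), 'mount': array([[ 1.75839121e-03, -9.47014575e-01, -3.21185777e-01,
         8.22872848e+01],
       [ 9.99998424e-01,  1.58704278e-03,  7.95289860e-04,
         2.06491735e-01],
       [-2.43415518e-04, -3.21186670e-01,  9.47015873e-01,
        -1.41623857e+02],
       [ 0.00000000e+00,  0.00000000e+00,  0.00000000e+00,
         1.00000000e+00]])}
18.700000000000003
1.0
```

View pics/scene0.png

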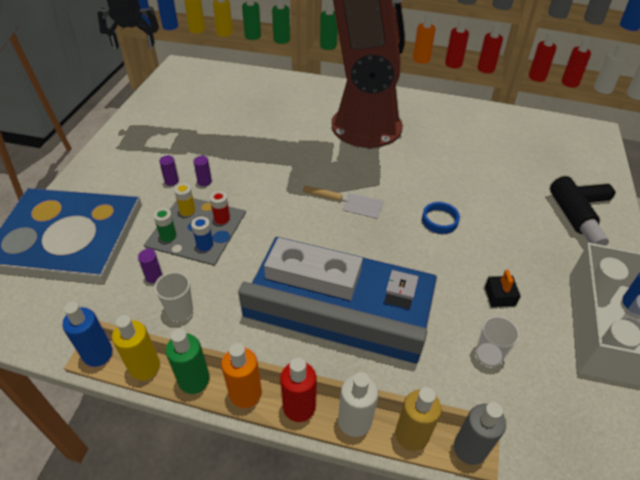

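View pics/top0.png

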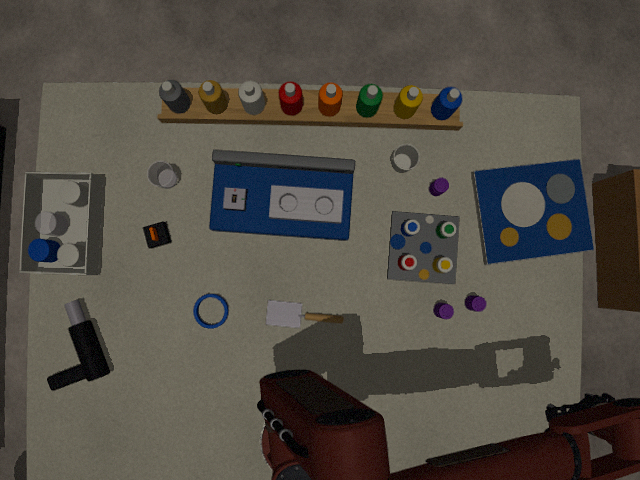

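Yellow pot candidates in the top view: yellow-dot lid (445,265); purple look-alikes (439,187), (444,311) and (476,303). The blue pot is the blue-dot lid at (412,227), with flat blue discs on the tray at (398,242) and (426,247). Red is at (409,262) and green at (449,230). The lock is at (236,197), the pockets at (288,202) and (324,205), and the key at (153,234). Next I'll look from near.

```bash
cat > h.py <<'E'
from station import *
import cv2,numpy as np
from scipy.spatial.transform import Rotation as Rn
def cam(name,obs=None):
    k=get_calibration(name);K=np.array([[k["fx"],0,k["cx"]],[0,k["fy"],k["cy"]],[0,0,1]])
    if name!="wrist": return K,k["D"],k["R"],k["t"]
    T=np.eye(4);T[:3,:3]=Rn.from_euler("xyz",obs["ee_rot"],degrees=True).as_matrix();T[:3,3]=obs["tcp_pos"]
    M=np.linalg.inv(T@k["mount"]);return K,k["D"],M[:3,:3],M[:3,3]
def ray(c,px):
    K,D,R,t=c
    u=cv2.undistortPoints(np.array([[px]],float),K,D)[0,0]
    return -R.T@t, R.T@np.array([u[0],u[1],1])
def at_z(c,px,z):
    o,d=ray(c,px);return o+d*(z-o[2])/d[2]
def tri(cs,pxs):
    A=np.zeros((3,3));b=np.zeros(3);r=[ray(c,p) for c,p in zip(cs,pxs)]
    for o,d in r:
        d=d/np.linalg.norm(d);P=np.eye(3)-np.outer(d,d);A+=P;b+=P@o
    X=np.linalg.solve(A,b)
    return X,max(np.linalg.norm(np.cross(X-o,d/np.linalg.norm(d))) for o,d in r)
def proj(c,X):
    K,D,R,t=c
    return cv2.projectPoints(np.array([X],float),cv2.Rodrigues(R)[0],t,K,D)[0].ravel()
def shot(tag):
    o=get_obs();im=get_image("wrist");cv2.imwrite(f"pics/{tag}.png",im[:,:,::-1])
    np.savez(f"pics/{tag}.npz",tcp_pos=o["tcp_pos"],ee_rot=o["ee_rot"]);return o,im
def load(tag):
    return cam("wrist",np.load(f"pics/{tag}.npz")),cv2.imread(f"pics/{tag}.png")
E
python3 - <<'E'
from h import *
c=cam("top")
g={n:at_z(c,p,z) for n,p,z in [("blue",(412,227),80),("yellow",(445,265),80),("key",(153,234),85),("lock",(236,197),90),("pa",(324,205),90),("pb",(288,202),90)]}
for n in g: print(n,g[n].round())
tr=(g["blue"]+g["yellow"])/2; pk=(g["pa"]+g["pb"]+g["lock"])/3
for tag,p in [("t1",tr+[0,-20,170]),("t2",tr+[0,40,170]),("m1",pk+[0,-30,170]),("m2",pk+[0,40,170]),("k1",g["key"]+[0,-30,150]),("k2",g["key"]+[0,40,150])]:
    p=[p[0],p[1],255]
    goto(p,[180,0,90]);wait(.15);shot(tag)
print(get_obs()["t"])
ims=[cv2.imread(f"pics/{t}.png") for t in("t1","m1","k1")]
cv2.imwrite("pics/mont.png",cv2.resize(np.vstack([np.hstack(ims[:2]),np.hstack([ims[2],cv2.imread("pics/m2.png")])]),(800,600),interpolation=cv2.INTER_AREA))
E
```

```text
blue [ 564. -261.   80.]
yellow [ 471. -346.   80.]
key [529. 388.  85.]
lock [627. 181.  90.]
pa [612. -39.  90.]
pb [617.  51.  90.]
7.2417
```

View pics/mont.png

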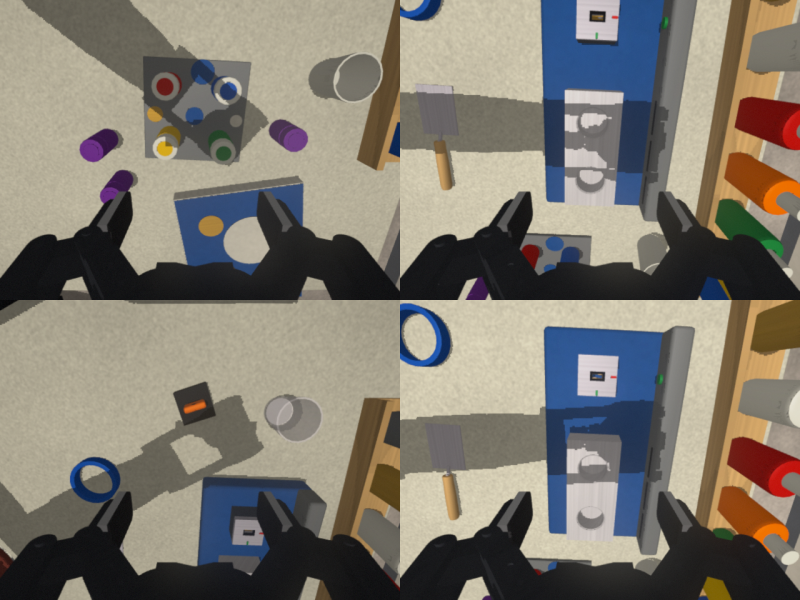

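The montage shows, at half scale: the tray with blue lid (227,90), yellow (165,147), red (165,87) and green (222,148), plus purple look-alikes at (98,145), (118,183) and (288,135). The carrier and lock are in the right-hand panels, and the key in its stand is at (195,405). Choices are clear: the pots with blue and yellow lid dots, not the purple ones. Next I'll measure the dots and the key and take a close crop of the mixer.

```bash
cat > det.py <<'E'
from h import *
HS={"blue":((100,120,40),(125,255,255)),"yellow":((20,120,60),(33,255,255)),"orange":((5,150,80),(17,255,255))}
def blob(im,col,near,r):
    m=cv2.inRange(cv2.cvtColor(im,cv2.COLOR_BGR2HSV),*HS[col])
    n,l,s,ce=cv2.connectedComponentsWithStats(m)
    b=[(np.hypot(*(ce[i]-near)),i) for i in range(1,n) if s[i,4]>25]
    d,i=min(b);return ce[i],s[i,4],(l==i)
E
python3 - <<'E'
from det import *
G={"blue":(564,-261,80),"yellow":(471,-346,80),"orange":(529,388,85)}
for n,g in G.items():
    tags=("k1","k2") if n=="orange" else("t1","t2")
    cs,px=[],[]
    for t in tags:
        c,im=load(t);p,a,m=blob(im,n,proj(c,g),30);cs.append(c);px.append(p);print(n,t,p.round(1),a)
    print(n,[x.round(1) if hasattr(x,'round') else x for x in tri(cs,px)],[at_z(c,p,80 if n!="orange" else 78).round(1) for c,p in zip(cs,px)])
c,im=load("m2")
a=cv2.resize(im[70:390,230:400],None,fx=2.5,fy=2.5,interpolation=cv2.INTER_CUBIC)
a=cv2.rotate(a,cv2.ROTATE_90_COUNTERCLOCKWISE)
_,t=load("t1");print(a.shape)
tt=cv2.resize(t[80:270,220:420],None,fx=.84,fy=.84);b=np.zeros((600,800,3),np.uint8);b[:a.shape[0],:]=a;b[430:590,:168]=tt[:160,:168]
_,k=load("k1");b[430:600,200:370]=cv2.resize(k[125:210,270:355],(170,170));cv2.imwrite("pics/crop1.png",b)
E
```

```text
blue t1 [365.1 145.3] 539
blue t2 [361.1 212. ] 440
blue [array([ 563.5, -264.1,   80.1]), np.float64(0.0)] [array([ 563.5, -264.1,   80. ]), array([ 563.5, -264.1,   80. ])]
yellow t1 [263.3 237.4] 461
yellow t2 [265.1 293.7] 388
yellow [array([ 470.7, -349.3,   79.4]), np.float64(0.0)] [array([ 470.7, -349.1,   80. ]), array([ 470.8, -349. ,   80. ])]
orange k1 [311.2 170. ] 520
orange k2 [312. 239.] 602
orange [array([530.2, 391.8,  54.8]), np.float64(0.0)] [array([530.2, 395. ,  78. ]), array([530.2, 399.8,  78. ])]
(425, 800, 3)
```

View pics/crop1.png

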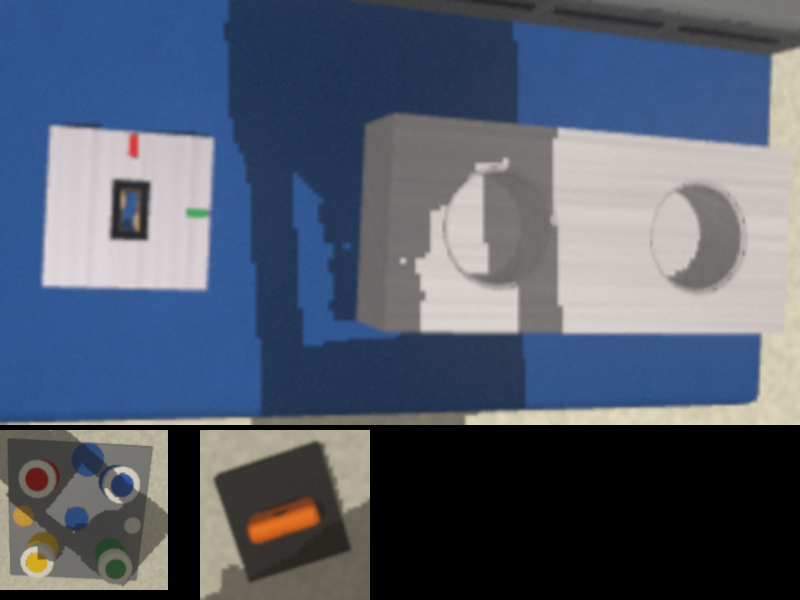

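The crop shows the key switch slot at (130,210), with the red mark at (133,145) and the green mark at (198,213). The pocket mouths are at about (496,229) and (698,237). The tray inset confirms a blue dot on a white lid at (122,485) and a yellow one at (37,562). The key head is at inset (284,522).

Run:
```python
from det import *
c,im=load("m2");f=lambda u,v:(399.6-v/2.5,70+u/2.5)
P={n:at_z(c,f(*p),90) for n,p in dict(lock=(130,210),plate=(128.5,210),b=(496,229),a=(698,237),red=(133,145),green=(198,213),c1=(395,113),c2=(387,331)).items()}
for n in P:print(n,P[n].round(1))
d=lambda a,b:np.linalg.norm(P[a]-P[b]);print(d("a","b"),d("b","lock"),d("c1","c2"))
# check height: same points in m1 , plate via reprojection
c1,im1=load("m1")
for n in("lock","a","b"):print(n,"m1 px",proj(c1,P[n]).round(1))
for n in("a","b"):
    q=proj(c1,P[n]).astype(int);
v=P["lock"]-P["a"];print("mixer yaw",np.degrees(np.arctan2(v[1],v[0]))-90)
a=[cv2.resize(im1[int(proj(c1,P[n])[1])-40:,:][:80,int(proj(c1,P[n])[0])-40:int(proj(c1,P[n])[0])+40],(400,400),interpolation=cv2.INTER_CUBIC) for n in("a","b")]
cv2.imwrite("pics/crop2.png",np.hstack(a))
# key yaw
for t in("k1","k2"):
    c,im=load(t);p,ar,m=blob(im,"orange",proj(c,(530,392,60)),30)
    ct=cv2.findContours(m.astype(np.uint8),0,1)[0][0];r=cv2.minAreaRect(ct);bx=cv2.boxPoints(r)
    e=sorted([(np.linalg.norm(bx[i]-bx[i-1]),i) for i in range(4)])[-1][1]
    a,b=[at_z(c,q,72) for q in(bx[e],bx[e-1])];w=b-a
    print(t,r,np.degrees(np.arctan2(w[1],w[0])),np.linalg.norm(w))
```

```text
lock [622.2 182.8  90. ]
plate [622.2 183.3  90. ]
b [615.6  50.6  90. ]
a [612.  -40.5  90. ]
red [643.8 181.9  90. ]
green [621.3 160.8  90. ]
c1 [658.   90.7  90. ]
c2 [578.6  93.8  90. ]
91.12050333952341 132.35854297471585 79.53786758540268
lock m1 px [316.  26.]
a m1 px [304.6 288. ]
b m1 px [307.9 195.3]
mixer yaw -2.605113757106068
k1 ((310.800048828125, 169.90000915527344), (14.862704277038574, 36.99864196777344), 71.56504821777344) 18.378804827412015 34.07674100203063
k2 ((311.3594665527344, 239.0432586669922), (18.52741050720215, 35.95199966430664), 72.89727020263672) 18.212363770056495 35.5819633336541
```

View pics/crop2.png

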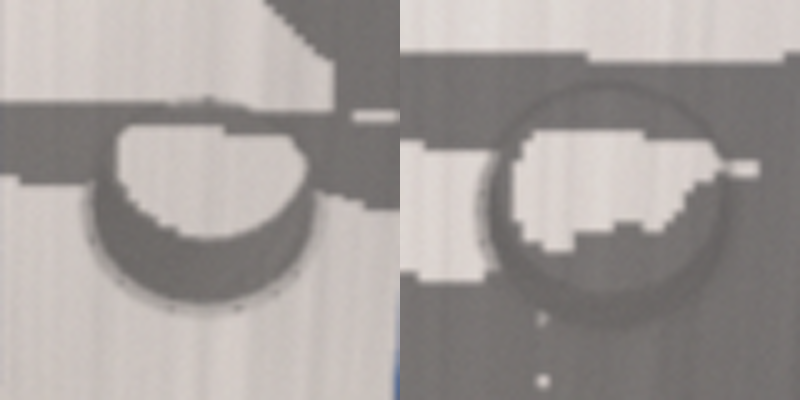

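Both views agree on the pockets: in m1 the mouths lie within 1 px of the prediction. Next I'll pick blue and look at it in the grip.

```bash
cat > pick.py <<'E'
from det import *
def pick(x,y,yaw=87.4,z=45):
    grip(60,40)
    goto([x,y,130],[180,0,yaw]); move_l([x,y,z],speed=120)
    print("open",get_obs()["grip_width"]); w=grip(20,60); o=get_obs(); print("grip",o["grip_width"],o["grip_force"],o["tcp_pos"].round(1))
    move_l([x,y,170],speed=200); wait(.2)
E
python3 - <<'E'
from pick import *
pick(563.5,-264.1)
o,im=shot("h1");print(o["grip_width"],o["grip_force"],o["wrist_force"].round(1),o["tcp_pos"].round(1),o["ee_rot"].round(1),o["t"])
c,im=load("h1")
cv2.imwrite("pics/h1c.png",cv2.resize(im[200:480,160:480],(800,600)))
g=[563.5,-264.1,170+35];p=proj(c,g);print(p)
b,a,m=blob(im,"blue",p,0);print(b,a,at_z(c,b,o["tcp_pos"][2]+35).round(1))
E
```

```text
open 59.90410867489364
grip 37.81688873731624 60.58134340681136 [ 564.7 -264.9   46.7]
37.90933330813913 60.19924422958866 [-0.6  0.9 -1.5] [ 562.2 -263.3  167.5] [-1.798e+02 -1.000e-01  8.740e+01] 12.2667
[315.16318256 364.26093083]
[311.19962894 352.94100186] 2695 [ 562.2 -261.1  202.5]
```

View pics/h1c.png

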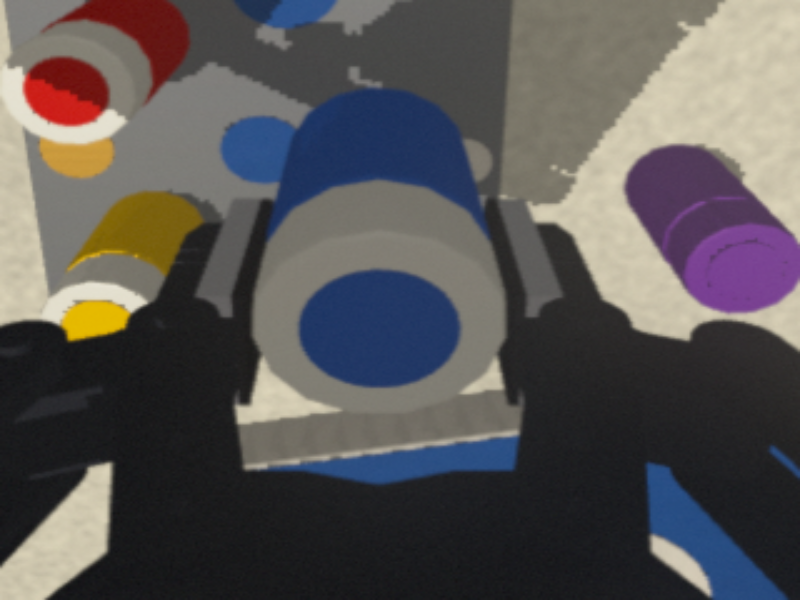

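Blue pot held upright with the lid dot at crop (380,328), centred between the pads. The commanded and reported poses differ by about 2 mm, so I'll check how the state settles and then move over pocket a and look.

Run:
```python
from det import *
for i in range(4): print(get_obs()["tcp_pos"].round(2))
goto([612,-42,190],[180,0,87.4])
for i in range(4): wait(.1);o=get_obs();print(o["tcp_pos"].round(2),o["t"])
o,im=shot("h2");c,im=load("h2");b,a,m=blob(im,"blue",(311,353),0);
print(b,a,at_z(c,b,o["tcp_pos"][2]+33.3).round(1),"pocket px",proj(c,(612,-40.5,90)))
```

```text
[ 562.47 -263.49  167.93]
[ 562.47 -263.49  167.93]
[ 562.47 -263.49  167.93]
[ 562.47 -263.49  167.93]
[611.8  -43.8  189.67] 13.325
[611.82 -43.74 189.74] 13.425
[611.86 -43.36 189.81] 13.525
[611.95 -42.86 189.91] 13.625
[311.1377513  352.94341028] 2686 [611.8 -41.8 223.2] pocket px [311.34457843 235.24331685]
```

```bash
cat > ins.py <<'E'
from pick import *
def insert(x,y,ztop,zend,yaw=87.4):
    """lower held pot: probe at the mouth with a small spiral, then go down"""
    goto([x,y,ztop+25],[180,0,yaw]); wait(.2); f0=get_obs()["wrist_force"]
    move_l([x,y,ztop+3],speed=80)
    pts=[(0,0)]+[(r*np.cos(a),r*np.sin(a)) for r in(1.5,3) for a in np.arange(0,6.2,np.pi/3)]
    for dx,dy in pts:
        move_l([x+dx,y+dy,ztop+1],speed=40); move_l([x+dx,y+dy,ztop-8],speed=40)
        o=get_obs();f=o["wrist_force"]-f0;print("probe",dx,dy,o["tcp_pos"].round(1),f.round(1))
        if f[2]<12: x+=dx;y+=dy;break
    else: return False
    for z in np.arange(ztop-14,zend-1,-6):
        move_l([x,y,max(z,zend)],speed=40);o=get_obs();f=o["wrist_force"]-f0;print(o["tcp_pos"].round(1),f.round(1))
        if f[2]>25: break
    wait(.15);o=get_obs();print(o["tcp_pos"].round(1),(o["wrist_force"]-f0).round(1),o["t"]);return True
E
python3 - <<'E'
from ins import *
print(insert(612.2,-41.8,128.7,98.2))
E
```

```text
probe 0 0 [611.7 -41.7 120. ] [-0.7  0.3 -0.2]
[611.8 -41.7 114.2] [-0.1 -0.8  0.3]
[611.8 -41.7 108.2] [ 0.  -1.4  1.4]
[611.8 -41.7 102.1] [ 0.7 -2.1 -1.2]
[612.3 -41.8 102.8] [ 0.3 -1.3 -0.4] 16.25
True
```

Run:
```python
from ins import *
move_l([612.2,-41.8,97.7],speed=40);wait(.1);o=get_obs();print(o["tcp_pos"].round(1),o["wrist_force"].round(1))
grip(58,40);x,y=o["tcp_pos"][:2];move_l([x,y,170],speed=200)
pick(470.8,-349.1)
o,im=shot("h3");c,im=load("h3");b,a,m=blob(im,"yellow",(311,353),0)
print(b,a,at_z(c,b,o["tcp_pos"][2]+33.3).round(1),o["tcp_pos"].round(1),o["grip_width"],o["t"])
goto([612,-20,210],[180,0,87.4])
wait(.2);shot("p1");print(get_obs()["t"])
c,im=load("p1");b,a,m=blob(im,"blue",proj(c,(612,-40.7,132)),0);print(b,a,[at_z(c,b,z).round(1) for z in(132,140)],proj(c,(616,49.6,90)))
q=proj(c,(616,49.6,90)).astype(int);cv2.imwrite("pics/p1c.png",cv2.resize(im[q[1]-50:,q[0]-110:q[0]+110][:165],(800,600),interpolation=cv2.INTER_CUBIC));print(q)
```

```text
[613.1 -42.   98.6] [ 0.3 -0.3  3.4]
open 59.895340515775615
grip 38.24025238297072 60.59944789856672 [ 471.8 -350.2   46.6]
[311.2925437  352.73956475] 2803 [ 469.7 -347.1  201. ] [ 469.7 -348.1  167.7] 38.101214038112786 21.1167
22.7667
[314.525      236.32045455] 440 [array([614.2, -12.5, 132. ]), array([614.2,  -9.8, 140. ])] [312.86697242 135.33065655]
[312 135]
```

View pics/p1c.png

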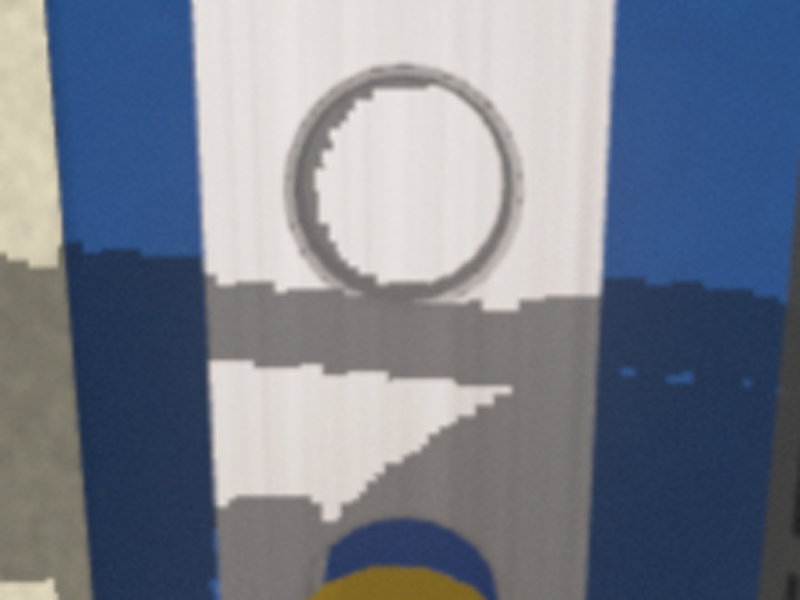

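Pocket b's mouth is centred at crop (404,182), which is image (313.1,135.1) and within 0.3 px of the prediction. The held yellow pot's body shows at the bottom. Insert it.

Run:
```python
from ins import *
print(insert(616.2,48.8,128.7,102.7))
o=get_obs();x,y=616.2,48.8
move_l([x,y,97.7],speed=40);wait(.15);o=get_obs();print(o["tcp_pos"].round(1),o["wrist_force"].round(1))
grip(58,40);x,y=o["tcp_pos"][:2];move_l([x,y,190],speed=200)
goto([616,10,290],[180,0,87.4]);wait(.2);o,im=shot("p2");print(o["t"],o["tcp_pos"])
c,im=load("p2")
for n,g in(("blue",(612,-40.7,132)),("yellow",(616.1,49.4,132))):
    b,a,m=blob(im,n,proj(c,g),0);print(n,b,a,at_z(c,b,132).round(1),proj(c,g))
goto([519,385,215],[180,0,108.3]);wait(.3);o,im=shot("k3");print(o["t"],o["tcp_pos"])
goto([529,410,215],[180,0,108.3]);wait(.3);o,im=shot("k4");print(o["t"],o["tcp_pos"])
cs,px=[],[]
for t in("k3","k4"):
    c,im=load(t);p,ar,m=blob(im,"orange",proj(c,(530,393,72)),0)
    r=cv2.minAreaRect(cv2.findContours(m.astype(np.uint8),0,1)[0][0]);print(t,p,ar,r,at_z(c,p,72).round(1));cs.append(c);px.append(p)
print(tri(cs,px))
_,a=load("p2");a=a[130:430,180:480]
c,b=load("k3");q=proj(c,(530,393,72)).astype(int);b=cv2.resize(b[q[1]-50:,q[0]-50:][:100,:100],(500,500),interpolation=cv2.INTER_CUBIC);print(q)
v=np.zeros((500,800,3),np.uint8);v[:300,:300]=a;v[:,300:]=b;cv2.imwrite("pics/k3c.png",v)
```

```text
probe 0 0 [615.7  48.8 120. ] [ 1.2 -1.8  0.7]
[615.8  48.8 114.2] [0.8 0.3 2.1]
[615.8  48.8 108.1] [ 0.5 -0.3  0.3]
[615.7  48.8 102.1] [0.  0.  0.9]
[616.3  48.8 102.8] [0.6 0.3 0.3] 25.5167
True
[617.1  48.8  98.5] [ 1.2 -0.4  2.9]
27.5917 [614.47363731  10.47517045 286.67091771]
blue [313.09443099 272.05326877] 413 [613.  -40.9 132. ] [311.99377587 271.861551  ]
yellow [313.00163934 173.23606557] 610 [616.7  49.5 132. ] [312.32490928 173.33033758]
29.4083 [519.64034191 384.28508956 215.26489321]
30.0083 [528.88061079 409.55104556 215.04943657]
k3 [325.75905292 212.15041783] 718 ((326.0, 211.5), (19.0, 40.0), 90.0) [528.4 396.1  72. ]
k4 [306.95125165 234.61396574] 759 ((306.5, 234.5), (21.0, 39.0), 90.0) [528.7 397.6  72. ]
(array([530.47213081, 391.92583022,  54.07544888]), np.float64(0.09261768343676503))
[326 216]
```

View pics/k3c.png

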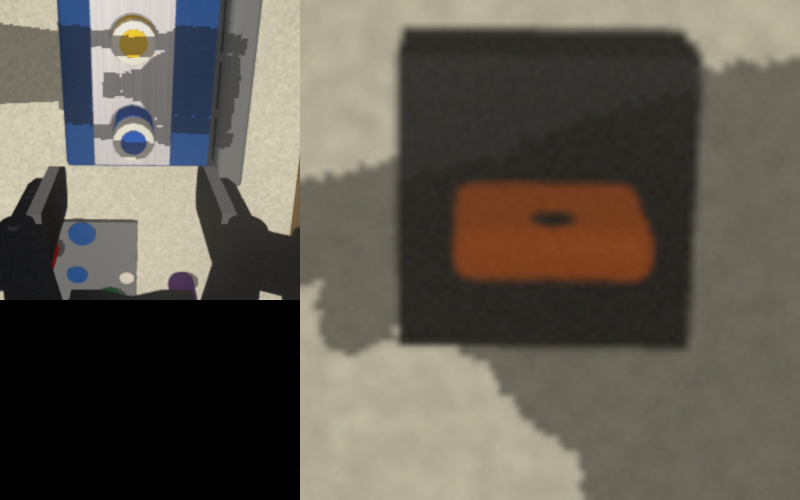

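Both pots are seated (lid dots at (133,43) and (133,139), matching the expected positions at z 132). In the right panel the key's head lies level in the image, with its top face around (554,258), so the key's x runs at about 18.3° in the world. I'll grip at yaw 198.3°, which leaves the wrist room to turn clockwise.

Run:
```python
from pick import *
c,_=load("k3");print(at_z(c,(326.8,217.6),72).round(1))
grip(34,40);Y=198.3
goto([530,393,150],[180,0,Y]);wait(.3);o,im=shot("k5");c,im=load("k5")
p,ar,m=blob(im,"orange",proj(c,(530,393,72)),0);ys,xs=np.where(m);print(o["t"],p,ar,o["tcp_pos"].round(1),o["ee_rot"].round(1))
r=cv2.minAreaRect(cv2.findContours(m.astype(np.uint8),0,1)[0][0]);print(r,proj(c,(530,393,72)),xs.min(),xs.max(),ys.min(),ys.max())
q=proj(c,(530,393,60)).astype(int);print(q)
cv2.imwrite("pics/k5c.png",cv2.resize(im[q[1]-60:,q[0]-80:][:120,:160],(800,600),interpolation=cv2.INTER_CUBIC))
```

```text
[530.7 391.9  72. ]
32.1333 [310.10991637 241.2520908 ] 837 [530.1 393.1 150.2] [ 180.     0.  -161.7]
((310.5, 241.0), (58.0, 15.0), 90.0) [311.14428473 249.88717993] 303 318 212 270
[311 243]
```

View pics/k5c.png

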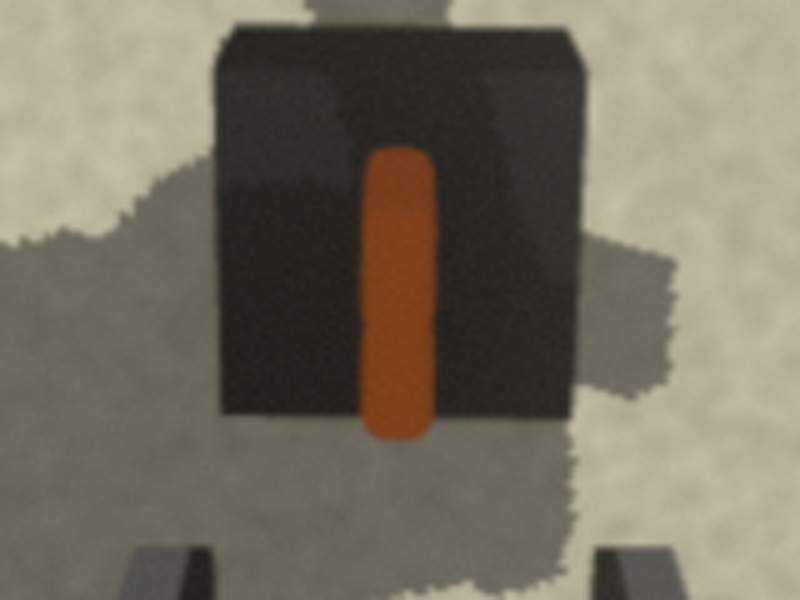

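The key lies exactly in line with the tool, with the head centred at crop (398,300). Grip it, lift, and view it in hand together with the lock.

Run:
```python
from pick import *
x,y=529.9,392.2
move_l([x,y,40.5],speed=120);wait(.2);o=get_obs();print(o["tcp_pos"].round(1),o["wrist_force"].round(1))
grip(2,90);wait(.1);o=get_obs();print(o["tcp_pos"].round(1),o["grip_width"],o["grip_force"],o["wrist_force"].round(1))
move_l([x,y,100],speed=120);move_l([x,y,180],speed=250)
L=np.array([622.2,183.5])
goto([L[0]+40,L[1],170],[180,0,177.4]);wait(.35);o,im=shot("L1");print(o["t"],o["tcp_pos"].round(1),o["ee_rot"].round(2),o["grip_width"],o["grip_force"])
c,im=load("L1");q=proj(c,(*L,90));h=proj(c,(L[0]+40,L[1],200));print(q,h)
p,ar,m=blob(im,"orange",h,0);ys,xs=np.where(m);print(p,ar,xs.min(),xs.max(),ys.min(),ys.max())
r0=int(q[1])-50;c0=int(q[0])-100;print(r0,c0)
cv2.imwrite("pics/L1c.png",cv2.resize(im[r0:,c0:][:150,:200],(800,600),interpolation=cv2.INTER_CUBIC))
```

```text
[530.7 392.7  41.8] [-0.1 -0.9  0.6]
[530.4 392.5  41.2] 8.858778582791707 88.25901746749878 [ 0.7 -0.1  3.2]
36.3333 [661.9 184.7 170.2] [1.7999e+02 2.0000e-02 1.7750e+02] 8.534033919024736 93.67188692092896
[307.06919784 190.61356503] [308.69967213 351.85645897]
[311.12185687 328.99148936] 2585 298 324 275 384
140 207
```

View pics/L1c.png

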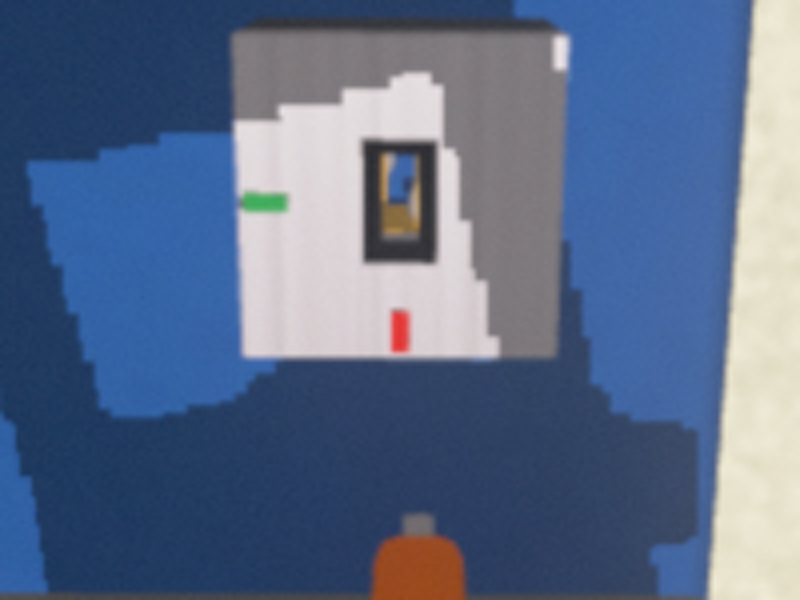

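The slot is at crop (399.5,202), image (306.9,190.5), exactly where estimated. Red is at the bottom (world +x) and green at the left (world −y). The held key is upright with its nose at crop (418,525). Next I'll compute the key's offset in the hand.

Run:
```python
from det import *
c,im=load("L1");d=np.load("pics/L1.npz");R=Rn.from_euler("xyz",d["ee_rot"],degrees=True).as_matrix()
P=lambda x,y,up:proj(c,d["tcp_pos"]+R@np.array([x,y,-up]))
for dx in(-2,-1,0,1,2):
    rows=[round(P(dx+a,0,u)[1],1) for a,u in((17,-5.2),(17,30.8),(-17,30.8),(6,-35.2),(6,-20.2),(0,-35.2))];print(dx,rows)
print(at_z(c,(306.9,190.5),90).round(2))
hsv=cv2.cvtColor(im,cv2.COLOR_BGR2HSV)
print(im[262:278,311].tolist())
for r in range(300,392,6): print(r,hsv[r,311].tolist(),end=" ")
c5,_=load("k5");print(at_z(c5,(310.1,247.4),72).round(1))
```

```text
-2 [np.float64(275.7), np.float64(317.8), np.float64(393.2), np.float64(270.8), np.float64(282.9), np.float64(280.7)]
-1 [np.float64(273.7), np.float64(315.4), np.float64(391.1), np.float64(269.1), np.float64(281.1), np.float64(279.1)]
0 [np.float64(271.7), np.float64(313.0), np.float64(389.1), np.float64(267.4), np.float64(279.3), np.float64(277.4)]
1 [np.float64(269.6), np.float64(310.6), np.float64(387.0), np.float64(265.7), np.float64(277.5), np.float64(275.8)]
2 [np.float64(267.6), np.float64(308.1), np.float64(385.0), np.float64(264.1), np.float64(275.7), np.float64(274.1)]
[622.12 183.4   90.  ]
[[99, 63, 44], [97, 62, 43], [98, 62, 43], [99, 62, 45], [96, 61, 42], [96, 63, 47], [103, 86, 82], [111, 104, 107], [110, 107, 113], [111, 108, 113], [110, 107, 113], [94, 99, 121], [61, 84, 144], [36, 74, 153], [35, 73, 155], [35, 75, 156]]
300 [11, 205, 157] 306 [11, 204, 155] 312 [11, 218, 166] 318 [11, 216, 169] 324 [12, 220, 169] 330 [11, 220, 168] 336 [11, 223, 167] 342 [12, 226, 167] 348 [12, 228, 167] 354 [12, 232, 168] 360 [12, 226, 168] 366 [12, 225, 169] 372 [12, 223, 169] 378 [12, 225, 169] 384 [14, 169, 146] 390 [17, 124, 136] [528.7 391.7  72. ]
```

Run:
```python
from det import *
x,y,Y=622.7,183.7,177.4
goto([x,y,140],[180,0,Y]);wait(.3);f0=get_obs()["wrist_force"]
move_l([x,y,127],speed=60)
for z in np.arange(125,114,-2):
    move_l([x,y,z],speed=30);o=get_obs();f=o["wrist_force"]-f0;print(z,o["tcp_pos"].round(1),f.round(1))
    if f[2]>20: break
print(o["t"],f0.round(1),o["moment"].round(2))
```

```text
125 [622.7 183.7 124.9] [-0.   0.4  1. ]
123 [622.6 183.7 122.9] [ 0.3 -0.7 -0.9]
121 [622.5 183.6 120.8] [0.1 0.2 0. ]
119 [622.5 183.7 118.7] [-0.3  0.3  0.5]
117 [622.5 183.7 116.8] [-0.1 -0.6  0.4]
115 [622.5 183.7 114.7] [ 0.8 -0.6 -0.1]
38.8667 [-0.1  0.4 -0.3] [-0.    0.03 -0.02]
```

In the slot 10 mm deep with no force. Now wiggle it down.

Run:
```python
from det import *
x,y,Y=622.7,183.7,177.4
s=1;z=115;t0=get_obs()["t"]
while z>95.4 and get_obs()["t"]<t0+9:
    z-=1.3;s=-s
    move_l([x,y,z],[180,0,Y+4*s],speed=20);o=get_obs();f=o["wrist_force"]
    print(round(z,1),o["tcp_pos"].round(1),f.round(1),round(o["t"],2),round(o["grip_width"],1))
    if f[2]>45: print("high");break
```

```text
113.7 [622.6 183.7 113.6] [-0.3  0.5 -0.8] 39.12 8.8
112.4 [622.7 183.7 112.4] [-0.3 -0.  -0.4] 39.41 8.8
111.1 [622.7 183.7 111.1] [ 1.1 -0.2 -0.5] 39.7 8.9
109.8 [622.8 183.6 109.9] [-0.1 -0.9 -0.8] 39.99 8.8
108.5 [622.8 183.5 108.6] [ 0.3 -1.2 -0.2] 40.28 8.3
107.2 [623.  183.2 107.5] [ 1.3 -3.5  1.8] 40.58 8.3
105.9 [622.9 183.3 105.9] [ 1.1 -2.5  0.6] 40.87 8.4
104.6 [623.  183.2 105. ] [-0.3 -4.2  2. ] 41.16 8.6
103.3 [622.7 183.5 103. ] [ 1.4 -3.5 -0.4] 41.45 8.5
102.0 [622.8 183.4 102.3] [-0.3 -3.8  1.8] 41.74 8.7
100.7 [622.9 183.7 100.6] [ 1.  -2.   0.5] 42.03 8.6
99.4 [622.7 183.9  99.7] [-1.5 -3.3  3.3] 42.33 8.7
98.1 [622.7 183.9  97.9] [ 0.9 -2.5  2.2] 42.62 8.8
96.8 [622.8 183.8  97.4] [-1.7 -2.7  5.1] 42.91 8.5
95.5 [622.5 183.9  95.2] [-0.3 -3.1  1.4] 43.2 8.7
94.2 [622.8 183.8  95.2] [ 0.  -2.7  6.1] 43.49 8.7
```

Run:
```python
from det import *
x,y,Y=622.7,183.7,177.4
for z,a in((93.3,-4),(92.5,4),(91.8,-4),(91,4),(90.5,0)):
    move_l([x,y,z],[180,0,Y+a],speed=20);o=get_obs();f=o["wrist_force"];print(z,o["tcp_pos"].round(1),f.round(1))
    if f[2]>35: break
wait(.4);o=get_obs();print(o["tcp_pos"].round(1),o["ee_rot"].round(1),o["wrist_force"].round(1),o["moment"].round(2),o["t"])
```

```text
93.3 [623.1 184.   95.1] [-2.7 -2.9  8.1]
92.5 [623.3 183.9  95.1] [-3.4 -2.6 11.2]
91.8 [623.4 184.   95.1] [-5.4 -3.1 13.5]
91 [623.4 183.9  95.1] [-6.3 -4.  17.2]
90.5 [623.4 184.   95.1] [-6.4 -5.4 18.8]
[623.4 184.   95.1] [180.    0.  177.5] [-6.6 -4.4 18.2] [-0.79  1.25 -0.05] 45.3083
```

Fully home: hard stop at 95.1 against the expected 95.2. Turn clockwise.

Run:
```python
from det import *
for k,a in enumerate((15,30,45,60,75,88,94)):
    w=a/90
    move_l([623.1-.5*w,183.9-.5*w,92.3],[180,0,177.4-a],speed=30);o=get_obs();print(a,o["tcp_pos"].round(1),o["ee_rot"].round(1)[2],o["wrist_force"].round(1),o["moment"].round(2)[2],round(o["t"],2),round(o["grip_width"],1))
    if abs(o["wrist_force"]).max()>50:break
wait(.5);o=get_obs();print(o["tcp_pos"].round(1),o["ee_rot"].round(1),o["wrist_force"].round(1),o["moment"].round(2),o["grip_force"],o["grip_width"],o["t"])
o,im=shot("f1");t=get_image("top");cv2.imwrite("pics/f.png",np.hstack([cv2.resize(im[200:480,160:480,::-1],(480,420)),cv2.resize(t[130:235,200:280,::-1],(320,420),interpolation=cv2.INTER_CUBIC)]))
```

```text
15 [623.3 183.9  95.1] 162.6 [-4.6 -3.9 12.7] -0.12 45.72 9.3
30 [623.2 183.6  95.1] 147.6 [-4.6 -3.9 12.9] -0.06 46.12 8.8
45 [623.1 183.5  95.1] 132.6 [-4.3 -4.7 12. ] -0.07 46.53 9.0
60 [623.  183.4  95.1] 117.6 [-5.  -5.2 13. ] -0.05 46.94 8.4
75 [623.  183.4  95.1] 102.6 [-4.4 -4.7 13.8] -0.06 47.35 8.8
88 [622.9 183.3  95.1] 89.6 [-4.4 -3.9 13.5] -0.03 47.73 8.7
94 [622.8 183.3  95.1] 83.6 [-3.9 -4.6 12.7] 0.0 47.98 8.3
[622.8 183.3  95.1] [-180.     0.    83.6] [-4.9 -4.5 12.8] [-0.82  0.87  0.02] 95.81754326820374 8.317636546148423 48.4833
```

View pics/f.png

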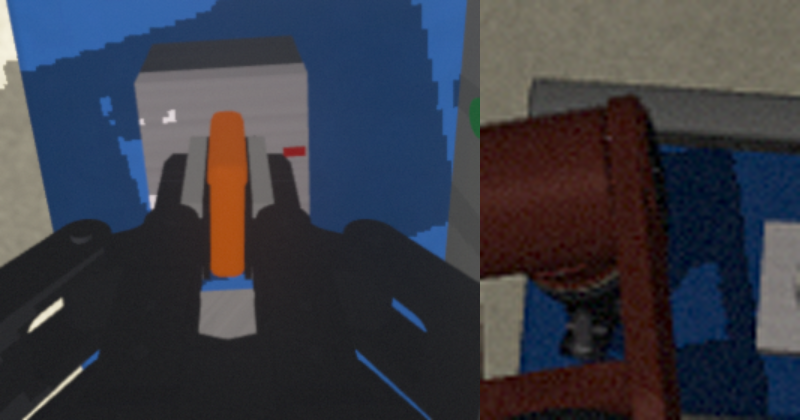

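The key head has turned with the hand (orange head at (227,190), a quarter turn from before) and sits flat on the plate, with the grip at 96 N. Hand in.

```bash
python3 -c "
from station import *
print(sign_off())"
```

```text
the job is handed in; nothing more can be done
None
```

The job is handed in at about 48.5 s of the 64 s, though `sign_off()` returned no verdict: blue and yellow pots are seated in pockets a and b, and the key is fully home, turned about 94° clockwise and still gripped at about 96 N; I could not read the plug angle directly.

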